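# Seat the turned maple stem in the candlestick base

## Task

Take the light maple stem out of the plywood drying rack and press its tenon straight down into the hole in the round wooden candlestick base, all the way home, so that its shoulder sits on the base and the stem stands upright; then let go of it. Leave the two dark walnut stems where they stand in the rack.

Things in the scene. Friction and masses are not known exactly. Their poses are not given: they have to be found in the camera images.
- maple_center (a point): Centre (on the axis, half-way up) of the loose pale maple stem, a turned upright cylinder 92 mm long, about 100 g (varies), z up along it. Lowest 28 mm: tenon, 24 mm diameter, square end. Upper 64 mm: body, 36 mm diameter; its flat underside is the shoulder. Centre: 18 mm above the shoulder, 46 mm above the tenon's end. Starts upright in one of the rack's holes. Grip the body 10 to 15 mm above the centre; yaw is free.
- board: Square plywood gluing board, 190 mm, 12 mm thick, fixed on the bench; origin: centre of its underside, z up. On it, between four dark corner blocks (20 mm high), the base is fixed: a round pale wood disc 150 mm across (136 at the top), 45 mm thick, its level top face 57 mm above the bench. The disc was set down by hand, so its centre, where the hole is, lies up to 4 mm off the board's centre in any direction.
- board_top (a point): Point straight above the board's centre, level with the disc's top face (57 mm above the bench): the true hole mouth is within 4 mm of it, sideways. Blind hole in the disc: vertical, 25.5 mm diameter, 31 mm deep, sharp unchamfered rim. From 11 mm down three sprung nubs pinch the tenon (the stem does not drop home): it needs a steady push of 5 to 20 N to go home. Home, the stem's centre is 18 mm higher than this point.
- rack: The drying rack: a fixed plywood block 260 x 80 x 50 mm; origin at the centre of its underside, on the bench. Three loose vertical 28 mm holes lie in a row along its own x axis at -80, 0 and +80 mm; one stem hangs in each by its shoulder, its body standing 64 mm above the rack's top.
- walnut1_center (a point): Centre of one dark walnut stem, of the same shape and size as the maple one, in another hole of the rack. To be left there.
- walnut2_center (a point): Centre of the other dark walnut stem, same shape and size, in the rack's remaining hole. To be left there.
Things that resemble listed ones, but are neither listed nor needed, are in the scene too. What is shaped like the part that bears walnut2_center but pink is not meant.

How it is judged:
At the end, for the whole second after the job is handed in: The maple stem stands in the base's hole, released and still, its shoulder within 2.5 mm of the base's top face, within 8 mm of the board's centre (which only the hole allows) and upright to 0.06 rad; both walnut stems stand in their rack holes within 15 mm of where they started (z of maple_center in the frame of board between 0.0715 and 0.0775 m and horizontal distance between maple_center and board below 0.008 m and angle between maple_center's own z axis and vertical below 0.06 rad and linear speed of maple below 0.01 m/s and height (world z) of each of walnut1_center, walnut2_center above 0.063 m and distance of each of walnut1_center, walnut2_center from where it was at the start of the episode below 0.015 m); the robot touches nothing.
It fails at once if a walnut stem is taken out of the rack or knocked over (moved more than 30 mm) (distance of any of walnut1_center, walnut2_center from where it was at the start of the episode above 0.03 m).
It also fails if it takes over 67 s, if anything falls off the work surface, if the arm or the gripper's body presses on something with over 40 N, if the wrist force passes 120 N, or if a joint passes its speed limit or range.

## Robot

A 6-joint arm with a two-finger parallel gripper is mounted at the origin on the work surface. World frame = base frame: x ahead of the robot, y to its left, z up, the work surface at z = 0. Lengths are in m, angles in rad, forces in N, time in s.
With the tool pointing down it reaches from about 0.375 to 0.825 m from the base axis. Payload 5.5 kg.
Tool frame: the origin (TCP) lies midway between the tips of the shut fingers; the grasp point (between the pads) lies env.grasp_offset behind it (env.grasp_offset is the distance from the TCP to the grasp point, in m); z points along the fingers, y is the line along which they close (so a half turn about z gives the same grasp; the last joint's range is limited). The gripper opens to 85 mm and grips with 20 to 120 N. Pads are 22 mm wide; open, the fingers measure 114 mm over their backs; the gripper's body (76 mm by 85 mm) begins 54 mm behind the grasp point. The pads swing forward as they close: fully open they stand 13 mm farther back than shut.
Start: joints at [-1.171, 0.314, -0.047, 1.21, 0, 1.571], TCP at [0.234, -0.553, 0.231] pointing down, gripper open.
Joint ranges: [-2.67, 2.67], [-0.69, 1.73], [-1.03, 1.25], [-2.08, 2.16], [-1.42, 1.45], [-3.14, 3.14]. Speed limits (rad/s): [2.39, 2.39, 3.01, 3.14, 3.14, 3.14].

## Interface

Orientations are given as a rotation vector (axis times angle).
In Python, from station import env gives the robot as it stands.
- The arm moves only by the shell command python3 -m creep 'ROWS' [OPENING]. ROWS is JSON, one flat list of numbers, 6 for each row, row after row: the shift along the tool's x, y, z scaled (see below), then the turn, a rotation vector about the tool's x, y, z scaled (see below). A call has 1 to 20 rows; each row is the pose to reach, as a shift and turn from the pose commanded when the call began, along the tool's axes at that moment, turning the shorter way round; what a row does not reach only later rows make up. The controller multiplies each number of a shift by 0.08 m and each number of a turn by pi rad. A row lasts 1/10 s, in which the tool goes at most 50 mm and 8.59 degrees, less where a joint would pass 70% of its speed; a pose out of reach is approached as far as the arm can. A call with a number of a shift or a turn outside -1 to 1 is refused whole. A call with a gripper value outside its range is refused whole. OPENING is the opening, from 0 (shut) to 1 (fully open), set as the call begins (- or left out, the last holds). The fingers move at their own pace and stop on an object; the grip force is fixed at half the most. Time passes only in rows, so rows that repeat a pose let the fingers close. It gives the time, the measured TCP pose, the force, the opening and the grip force at its end, in the units of the state.
- env.state(): the state, without advancing time (a new reading comes with each control period).
- env.camera(name): name is "scene" or "top" or "wrist"; returns the picture (420x560x3 uint8, red, green, blue); there is no depth.
- env.camera_params(name): a dict with "K" (3x3 intrinsics, pixels), "R" (3x3) and "t" (3): a world point X has camera coordinates R X + t; the wrist camera has in their place "mount" (4x4, takes a point from camera to tool coordinates, whose origin is the TCP and whose axes are the flange's). Camera axes: x right, y down, z forward; pixel columns grow to the right and rows downward; lengths in m; the calibration is good to about 2 mm. The wrist camera is an equidistant fisheye: a pixel r from the principal point sees the ray r / f radians off the axis. A picture is of the moment at which its call begins: read the wrist's pose just before it. camera_params takes no time and is no camera call.
- env.finish_job(): hands the job in; it is judged then, once.
The state is a dict: "t": time; "qpos": joint angles; "qvel": joint speeds; "joint_efforts": joint torques, N m; "tcp_pos": TCP position; "ee_rot": TCP orientation; "force": force on the tool from outside, world axes, zero at the start; "torque": the same for the moment, N m; "opening": opening from 0.0 (shut) to 1.0 (fully open); "finger_force": force on a finger pad.
Only numpy, scipy, OpenCV 4.12 (cv2) and the standard library are available. Lean on these libraries where they do the work, as an engineer would, in place of code of your own. Each camera call takes 0.05 s, during which the arm holds its last target. There are 200 camera calls.

## Working session

There is one attempt and no reset: what is moved stays moved. The work goes in short steps, Python scripts to look and compute and a shell command to move; the robot and the scene stay as the last step left them, time stands still between calls to the robot, and variables do not carry over. Pictures are saved under pics/ and viewed, at most 10 in all, crops included, and the job is handed in when it is done.

```bash
mkdir -p pics; ls; python3 - <<'E'
from station import env
import cv2,numpy as np
np.set_printoptions(precision=4,suppress=True)
s=env.state();print(s);print(env.grasp_offset)
for n in ["scene","top","wrist"]:
    im=env.camera(n); cv2.imwrite(f"pics/{n}0.png",im[:,:,::-1]); print(n,env.camera_params(n))
E
```

```text
pics
{'t': 0.0, 'qpos': array([-1.171 ,  0.3142, -0.0481,  1.2102, -0.    ,  1.5708]), 'qvel': array([-0.0009, -0.001 , -0.0008,  0.    ,  0.001 , -0.0011]), 'joint_efforts': array([  0.0012, -53.959 ,  33.9749,   0.0192,   0.    ,   0.    ]), 'tcp_pos': array([ 0.2333, -0.5522,  0.2304]), 'ee_rot': array([-3.0774, -0.6234,  0.0006]), 'force': array([-0.7126, -0.0498,  1.2731]), 'torque': array([-0.0087,  0.041 ,  0.0444]), 'finger_force': 0.0, 'opening': 0.9990439096239881}
0.0187
scene {'K': array([[487.7942,   0.    , 282.7441],
       [  0.    , 487.7942, 209.6087],
       [  0.    ,   0.    ,   1.    ]]), 'R': array([[ 0.6479,  0.7616, -0.0136],
       [ 0.3841, -0.3421, -0.8576],
       [-0.6578,  0.5504, -0.5142]]), 't': array([-0.3608, -0.1804,  1.5308])}
top {'K': array([[531.2396,   0.    , 275.8106],
       [  0.    , 531.2396, 207.2655],
       [  0.    ,   0.    ,   1.    ]]), 'R': array([[ 0.0266, -0.9992, -0.0286],
       [-0.9842, -0.0212, -0.1756],
       [ 0.1749,  0.0328, -0.984 ]]), 't': array([-0.0608,  0.6189,  0.9106])}
wrist {'K': array([[325.1923,   0.    , 288.0023],
       [  0.    , 325.1923, 212.7509],
       [  0.    ,   0.    ,   1.    ]]), 'mount': array([[ 0.0005, -0.9586, -0.2846,  0.0714],
       [ 1.    ,  0.0003,  0.0006,  0.0004],
       [-0.0005, -0.2846,  0.9586, -0.1434],
       [ 0.    ,  0.    ,  0.    ,  1.    ]])}
```

View pics/top0.png

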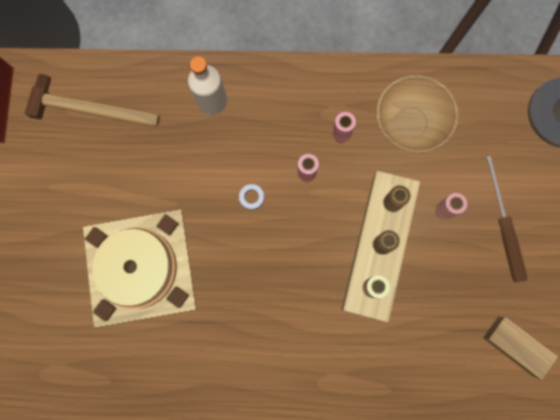

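View pics/scene0.png

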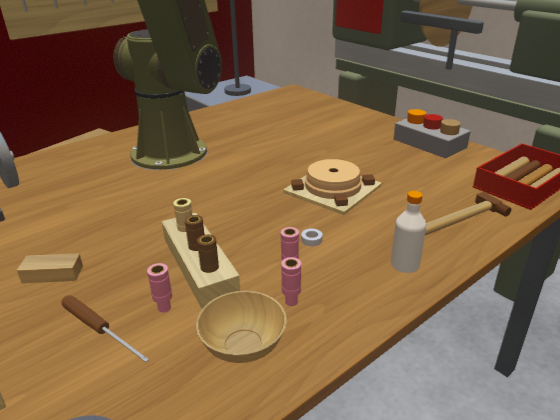

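The top view shows a rack with three stems: walnuts at (398,197) and (387,242), and a pale maple at (378,287). The disc's hole is at (130,267). Stems that could be mistaken for it are the pink ones at (345,122), (308,165) and (455,205), plus the two walnuts. I choose (378,287), the only pale one, and it is in the rack.

```bash
cat > h.py <<'E'
import numpy as np,cv2
from station import env
from scipy.spatial.transform import Rotation as Ro
np.set_printoptions(precision=4,suppress=True)
def ray(name,px,z,st=None):
    p=env.camera_params(name);K=p["K"]
    v=np.array([(px[0]-K[0,2])/K[0,0],(px[1]-K[1,2])/K[1,1],1.])
    if name=="wrist":
        r=np.hypot(v[0],v[1]);d=np.array([np.sin(r)*v[0]/r,np.sin(r)*v[1]/r,np.cos(r)]) if r>0 else np.array([0,0,1.])
        M=p["mount"];R=Ro.from_rotvec(st["ee_rot"]).as_matrix()
        o=R@M[:3,3]+st["tcp_pos"];d=R@M[:3,:3]@d
    else: o=-p["R"].T@p["t"];d=p["R"].T@v
    return o+d*(z-o[2])/d[2]
def dark(im,c,r,th):
    "centroid of the dark blob nearest c within a window"
    x0,y0=int(c[0]-r),int(c[1]-r)
    g=im[y0:y0+2*r,x0:x0+2*r].max(2)
    n,l,s,ce=cv2.connectedComponentsWithStats((g<th).astype(np.uint8))
    k=min((i for i in range(1,n) if s[i,4]>8),key=lambda i:np.hypot(*(ce[i]-r)))
    return ce[k]+[x0,y0],s[k]
E
python3 - <<'E'
from h import *
im=cv2.imread("pics/top0.png")
for n,c,z,th in [("hole",(130,267),.057,110),("maple",(378,287),.114,120),("wal2",(387,242),.114,45),("wal1",(398,197),.114,45)]:
    p,s=dark(im,c,12,th); P=ray("top",p,z); print(n,p,s,P,np.hypot(*P[:2]), im[c[1]-1:c[1]+2,c[0]-14:c[0]+15:2].max(2)[1])
hsv=cv2.cvtColor(im,cv2.COLOR_BGR2HSV)
for c in [(96,237),(167,224),(178,297),(104,310)]:
    p,s=dark(im,c,16,75); print("corner",p,s[4],ray("top",p,.032))
b=cv2.resize(im[220:320,80:180],(400,400),interpolation=cv2.INTER_CUBIC);a=cv2.resize(im[235:335,330:430],(400,400),interpolation=cv2.INTER_CUBIC)
cv2.imwrite("pics/crop1.png",np.hstack([a,b]))
E
```

```text
hole [129.5    266.0294] [  6   6  12  11 102] [0.5073 0.213  0.057 ] 0.5501455461284719 [235 234 234 210 102  68  78  91  92  95 154 229 235 235 235]
maple [378.06 286.21] [  7   6  11  11 100] [ 0.481  -0.2199  0.114 ] 0.5289182455354433 [113 140 222 219 138  91  89  89  89  90 139 221 232 221 218]Traceback (most recent call last):
  File "<stdin>", line 4, in <module>
  File "h.py", line 19, in dark
    k=min((i for i in range(1,n) if s[i,4]>8),key=lambda i:np.hypot(*(ce[i]-r)))
ValueError: min() iterable argument is empty
```

```bash
python3 - <<'E'
from h import *
im=cv2.imread("pics/top0.png")
P=[ray("top",p,.114) for p in [(378,286.2),(388,240.5),(399.5,195.5)]]; print(np.array(P),[np.linalg.norm(P[i+1]-P[i]) for i in (0,1)])
d=P[2]-P[0];print("rack dir deg",np.degrees(np.arctan2(d[1],d[0])))
C=[ray("top",dark(im,c,18,75)[0],.032) for c in [(96,237),(167,224),(178,297),(104,310)]]; print("board",np.mean(C,0),np.array(C))
b=cv2.resize(im[220:320,80:180],(400,400),interpolation=cv2.INTER_CUBIC);a=cv2.resize(im[235:335,330:430],(400,400),interpolation=cv2.INTER_CUBIC)
cv2.imwrite("pics/crop1.png",np.hstack([a,b]))
s=env.state();R=Ro.from_rotvec(s["ee_rot"]).as_matrix();print(R, s["tcp_pos"])
print("tool shift to maple xy, z 0.23", R.T@(np.array([.481,-.22,.23])-s["tcp_pos"])/.08)
E
```

```text
[[ 0.4811 -0.2198  0.114 ]
 [ 0.5571 -0.237   0.114 ]
 [ 0.6343 -0.2571  0.114 ]] [np.float64(0.07798098203218734), np.float64(0.07975218657766767)]
rack dir deg -13.691875005363903Traceback (most recent call last):
  File "<stdin>", line 5, in <module>
  File "h.py", line 19, in dark
    k=min((i for i in range(1,n) if s[i,4]>8),key=lambda i:np.hypot(*(ce[i]-r)))
ValueError: min() iterable argument is empty
```

```bash
python3 - <<'E'
from h import *
im=cv2.imread("pics/top0.png")
for c in [(96,237),(167,224),(178,297),(104,310)]: print(im[c[1],c[0]])
b=cv2.resize(im[220:320,80:180],(400,400),interpolation=cv2.INTER_CUBIC);a=cv2.resize(im[235:335,330:430],(400,400),interpolation=cv2.INTER_CUBIC)
cv2.imwrite("pics/crop1.png",np.hstack([a,b]))
C=[ray("top",c,.032) for c in [(96,237),(167,224.5),(178,297),(104.5,310)]]; print("board",np.mean(C,0))
s=env.state();R=Ro.from_rotvec(s["ee_rot"]).as_matrix();print(R)
print("tool shift to maple, z 0.20", R.T@(np.array([.481,-.22,.20])-s["tcp_pos"])/.08)
E
```

```text
[50 71 97]
[50 71 97]
[49 69 95]
[49 69 96]
board [0.5079 0.2079 0.032 ]
[[ 0.9212  0.3892 -0.0005]
 [ 0.3892 -0.9212  0.0012]
 [ 0.     -0.0013 -1.    ]]
tool shift to maple, z 0.20 [ 4.4679 -2.6208  0.3864]
```

View pics/crop1.png

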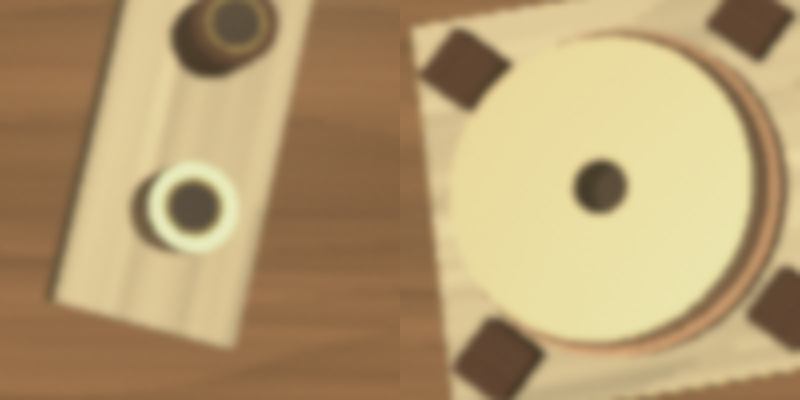

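It shows the maple ring centred at crop (193,207), on the rack, and the disc hole at crop (600,187). The choice is right, so I approach.

```bash
python3 -m creep '[0.9,-0.52,0.08,0,0,0, 0.9,-0.52,0.08,0,0,0, 0.9,-0.52,0.08,0,0,0]' 1 && python3 -m creep '[0.9,-0.52,0.08,0,0,0, 0.9,-0.52,0.08,0,0,0, 0.9,-0.52,0.08,0,0,0]' && python3 -m creep '[0.9,-0.52,0.08,0,0,0, 0.9,-0.52,0.08,0,0,0, 0.9,-0.52,0.08,0,0,0]' && python3 -m creep '[0.9,-0.52,0.08,0,0,0, 0.9,-0.52,0.08,0,0,0, 0.9,-0.52,0.08,0,0,0]' && python3 -m creep '[0.87,-0.54,0.07,0,0,0.16, 0.87,-0.54,0.07,0,0,0.16, 0.87,-0.54,0.07,0,0,0.16, 0.87,-0.54,0.07,0,0,0.16, 0.87,-0.54,0.07,0,0,0.16, 0.87,-0.54,0.07,0,0,0.16, 0.87,-0.54,0.07,0,0,0.16]'
python3 - <<'E'
from h import *
s=env.state();im=env.camera("wrist");cv2.imwrite("pics/w1.png",im[:,:,::-1]);print(s["tcp_pos"],s["ee_rot"],s["qpos"])
E
```

```text
t: 0.45
tcp_pos: [0.2852, -0.4831, 0.2243]
ee_rot: [-3.075, -0.629, -0.001]
force: [0.2, -0.3, -0.7]
opening: 1.0
finger_force: 0.0
t: 0.75
tcp_pos: [0.3351, -0.4175, 0.2181]
ee_rot: [-3.076, -0.629, -0.0]
force: [-0.2, -0.0, -0.3]
opening: 1.002
finger_force: 0.0
t: 1.05
tcp_pos: [0.3851, -0.3519, 0.2118]
ee_rot: [-3.077, -0.629, -0.0]
force: [0.1, 0.3, 0.5]
opening: 1.002
finger_force: 0.0
t: 1.35
tcp_pos: [0.4353, -0.2862, 0.2054]
ee_rot: [-3.078, -0.629, -0.0]
force: [-1.1, 0.1, -0.9]
opening: 1.003
finger_force: 0.0
t: 2.05
tcp_pos: [0.481, -0.2214, 0.2002]
ee_rot: [3.137, -0.161, -0.0]
force: [0.2, 0.3, -0.7]
opening: 0.998
finger_force: 0.0
[ 0.481  -0.2214  0.2002] [ 3.1371 -0.1614 -0.    ] [-0.4312  0.1966 -0.2712  1.1029 -0.0003  2.8132]
```

View pics/w1.png

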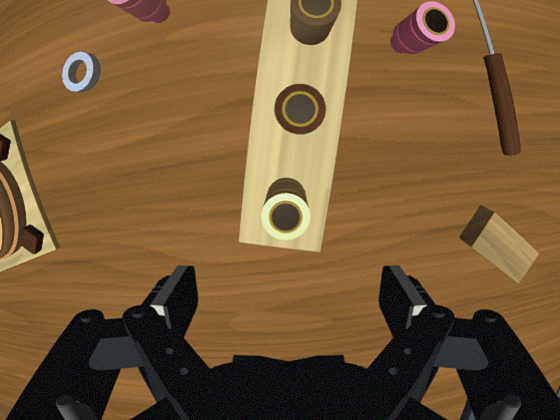

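The wrist view shows the maple top ring at (286,216), the walnuts at (300,109) and (315,8), and the open fingers at the bottom.

```bash
python3 - <<'E'
from h import *
s=env.state();im=cv2.imread("pics/w1.png")
hsv=cv2.cvtColor(im,cv2.COLOR_BGR2HSV);w=hsv[180:250,250:325]; print(im[216,262:312:3].tolist())
m=((w[...,2]>205)).astype(np.uint8);cs,_=cv2.findContours(m,0,2);c=max(cs,key=cv2.contourArea);(x,y),r=cv2.minEnclosingCircle(c);x+=250;y+=180
P=ray("wrist",(x,y),.114,s);Q=ray("wrist",(x+r,y),.114,s);print(x,y,r,P,"radius",np.linalg.norm(P-Q), "wal",ray("wrist",(300,109),.114,s))
R=Ro.from_rotvec(s["ee_rot"]).as_matrix()
t=np.array([P[0],P[1],.080-.0187]);print(R.T@(t-s["tcp_pos"])/.08)
E
```

```text
[[188, 239, 229], [182, 237, 228], [152, 223, 214], [53, 106, 124], [52, 59, 68], [57, 65, 75], [48, 60, 66], [53, 61, 71], [48, 63, 67], [51, 61, 69], [43, 59, 65], [52, 65, 69], [47, 59, 64], [56, 140, 165], [191, 242, 231], [183, 238, 229], [146, 207, 214]]
287.0 211.0 48.270172119140625 [ 0.486 -0.222  0.114] radius 0.03573033504522819 wal [ 0.5585 -0.2385  0.114 ]
[0.0623 0.0023 1.7353]
```

```bash
python3 -m creep '[0.01,0,0.5,0,0,0, 0.01,0,1,0,0,0, 0.01,0,1,0,0,0, 0.01,0,1,0,0,0]' && python3 -m creep '[0,0,0.3,0,0,0, 0,0,0.6,0,0,0, 0,0,0.75,0,0,0, 0,0,0.75,0,0,0, 0,0,0.75,0,0,0]'
python3 - <<'E'
from h import *
s=env.state();im=env.camera("wrist");cv2.imwrite("pics/w2.png",im[:,:,::-1]);print(s["tcp_pos"],s["ee_rot"])
E
```

```text
t: 2.5
tcp_pos: [0.4815, -0.2205, 0.1203]
ee_rot: [-3.137, 0.161, 0.003]
force: [0.5, 0.4, 0.1]
opening: 0.998
finger_force: 0.0
t: 3.0
tcp_pos: [0.4831, -0.221, 0.0616]
ee_rot: [3.137, -0.161, 0.002]
force: [-0.1, 0.3, 0.3]
opening: 1.0
finger_force: 0.0
[ 0.4831 -0.221   0.0616] [ 3.1368 -0.1614  0.0025]
```

View pics/w2.png

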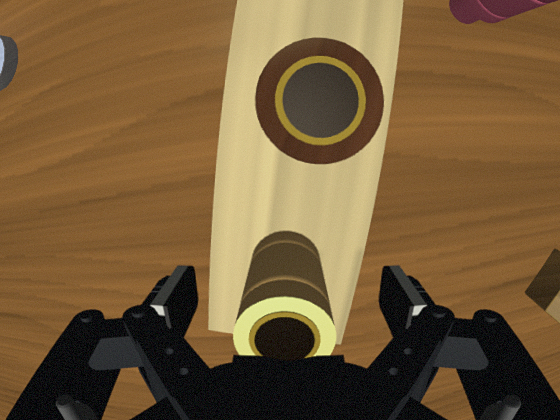

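The maple stem stands between the pads, its rim centred at about (285,340). I close, then lift slightly.

```bash
python3 -m creep '[0,0,0,0,0,0, 0,0,0,0,0,0, 0,0,0,0,0,0, 0,0,0,0,0,0, 0,0,0,0,0,0, 0,0,0,0,0,0, 0,0,0,0,0,0, 0,0,0,0,0,0, 0,0,0,0,0,0, 0,0,0,0,0,0]' 0 && python3 -m creep '[0,0,-0.2,0,0,0, 0,0,-0.4,0,0,0, 0,0,-0.7,0,0,0, 0,0,-1,0,0,0, 0,0,-1,0,0,0, 0,0,-1,0,0,0]' && python3 -m creep '[0,0,-0.3,0,0,0, 0,0,-0.3,0,0,0, 0,0,-0.3,0,0,0]'
python3 - <<'E'
from h import *
env_s=env.state();cv2.imwrite("pics/t2.png",env.camera("top")[:,:,::-1]);s=env.state();cv2.imwrite("pics/s2.png",env.camera("scene")[:,:,::-1])
R=Ro.from_rotvec(s["ee_rot"]).as_matrix();print(s["qpos"]);print(R.T@(np.array([.5073,.213,s["tcp_pos"][2]])-s["tcp_pos"])/.08)
E
```

```text
t: 4.05
tcp_pos: [0.4824, -0.2206, 0.0607]
ee_rot: [3.137, -0.161, 0.001]
force: [-0.7, 0.2, 5.7]
opening: 0.408
finger_force: 59.4
t: 4.65
tcp_pos: [0.4822, -0.2206, 0.1399]
ee_rot: [3.137, -0.162, 0.001]
force: [0.3, 0.8, -2.1]
opening: 0.407
finger_force: 59.9
t: 4.95
tcp_pos: [0.4819, -0.2204, 0.1629]
ee_rot: [-3.137, 0.161, 0.001]
force: [0.2, -0.6, -1.1]
opening: 0.407
finger_force: 60.0
[-0.429   0.2221 -0.3283  1.0222 -0.0001  2.8155]
[-0.2349 -5.42    0.0031]
```

```bash
python3 -m creep '[0,0,0,0,0,-0.26, 0,0,0,0,0,-0.26, 0,0,0,0,0,-0.26, 0,0,0,0,0,-0.26, 0,0,0,0,0,-0.26, 0,0,0,0,0,-0.26, 0,0,0,0,0,-0.26]' && python3 -m creep '[0.76,-0.97,0,0,0,0, 0.76,-0.97,0,0,0,0, 0.76,-0.97,0,0,0,0, 0.76,-0.97,0,0,0,0]' && python3 -m creep '[0.76,-0.97,0,0,0,0, 0.76,-0.97,0,0,0,0, 0.76,-0.97,0,0,0,0, 0.76,-0.97,0,0,0,0]' && python3 -m creep '[0.76,-0.97,0,0,0,0, 0.76,-0.97,0,0,0,0, 0.76,-0.97,0,0,0,0, 0.76,-0.97,0,0,0,0]' && python3 -m creep '[0.76,-0.97,0,0,0,0, 0.76,-0.97,0,0,0,0, 0.76,-0.97,0,0,0,0, 0.76,-0.97,0,0,0,0, 0.76,-0.97,0,0,0,0, 0.76,-0.97,0,0,0,0]'
python3 - <<'E'
from h import *
s=env.state();im=env.camera("wrist");cv2.imwrite("pics/w3.png",im[:,:,::-1]);print(s["tcp_pos"],s["ee_rot"],s["qpos"])
E
```

```text
t: 5.75
tcp_pos: [0.4815, -0.2202, 0.1628]
ee_rot: [-2.942, -1.097, 0.002]
force: [-0.8, -0.2, -1.3]
opening: 0.407
finger_force: 59.7
t: 6.15
tcp_pos: [0.477, -0.121, 0.1636]
ee_rot: [-2.943, -1.099, 0.001]
force: [0.7, -0.9, -1.9]
opening: 0.408
finger_force: 60.4
t: 6.55
tcp_pos: [0.4726, -0.0237, 0.1639]
ee_rot: [2.943, 1.098, -0.0]
force: [1.0, -0.7, -0.6]
opening: 0.411
finger_force: 60.7
t: 6.95
tcp_pos: [0.468, 0.0741, 0.1639]
ee_rot: [2.943, 1.097, -0.0]
force: [-0.1, -0.4, -1.1]
opening: 0.41
finger_force: 60.8
t: 7.55
tcp_pos: [0.463, 0.1714, 0.164]
ee_rot: [2.945, 1.093, -0.001]
force: [0.2, -0.3, -1.0]
opening: 0.409
finger_force: 60.9
[0.463  0.1714 0.164 ] [ 2.9448  1.0932 -0.0007] [ 0.3549  0.1552 -0.4076  1.0085 -0.0004  2.7855]
```

View pics/w3.png

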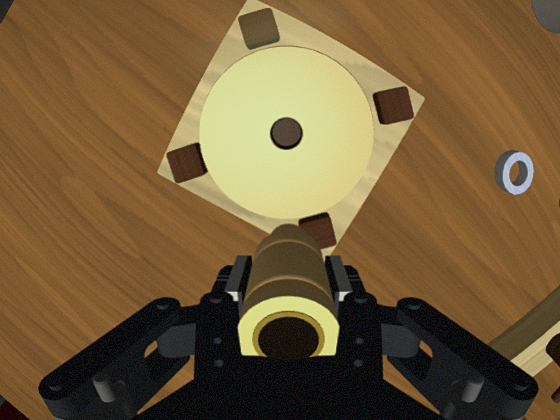

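The wrist view shows the disc with its hole at about (286,133), the held maple's top rim at about (288,335), and the tenon end near (289,228).

```bash
cat >> h.py <<'E'
def hole(im,box,z,s,th=130):
    x0,y0,x1,y1=box;g=im[y0:y1,x0:x1].max(2)
    cs,_=cv2.findContours((g<th).astype(np.uint8),0,1);c=max(cs,key=cv2.contourArea)
    pts=np.array([ray("wrist",q,z,s)[:2] for q in c[:,0]+[x0,y0]],np.float32)
    (e,ax,an)=cv2.fitEllipse(pts);return np.array(e),np.array(ax)*1e3,c[:,0].mean(0)+[x0,y0]
E
python3 - <<'E'
from h import *
s=env.state();im=cv2.imread("pics/w3.png");R=Ro.from_rotvec(s["ee_rot"]).as_matrix()
L=lambda P:(R.T@(np.append(P[:2],s["tcp_pos"][2])-s["tcp_pos"]))*1e3
for th in (110,140,170):
    e,ax,p=hole(im,(262,108,312,158),.057,s,th);print(th,e,ax,p,L(e))
zt=s["tcp_pos"][2]+.0533
for q in [(238,335),(338,335),(288,310),(289,338),(290,297),(252,338),(325,338)]: P=ray("wrist",q,zt,s);print(q,L(P))
C=[ray("wrist",c,.032,s) for c in [(260,28),(393,106),(318,231),(187,163)]];print("board",np.mean(C,0))
E
```

```text
110 [0.5078 0.212 ] [23.8094 24.0288] [285.9886 133.0795] [60.279  -1.3484 -0.0215]
140 [0.5078 0.2121] [24.3512 24.41  ] [285.7222 133.0333] [60.3362 -1.3729 -0.0216]
170 [0.5078 0.2121] [24.6151 24.9022] [286.     133.0543] [60.3211 -1.3371 -0.0215]
(238, 335) [  0.3537 -17.2198  -0.0037]
(338, 335) [ 0.3539 17.4873  0.0035]
(288, 310) [11.344   0.1265 -0.004 ]
(289, 338) [-0.5745  0.478   0.0003]
(290, 297) [16.4133  0.7658 -0.0056]
(252, 338) [ -0.8011 -12.3801  -0.0023]
(325, 338) [-0.814  12.9981  0.003 ]
board [0.5101 0.2102 0.032 ]
```

```bash
python3 -m creep '[0.3,-0.02,0.3,0,0,0, 0.52,-0.02,0.6,0,0,0, 0.52,-0.02,0.75,0,0,0, 0.52,-0.02,0.75,0,0,0, 0.52,-0.02,0.75,0,0,0, 0.52,-0.02,0.75,0,0,0]'
python3 - <<'E'
from h import *
s=env.state();im=env.camera("wrist");im=im[:,:,::-1].copy();cv2.imwrite("pics/w4.png",im);print(s["tcp_pos"],s["ee_rot"],s["qpos"])
cv2.imwrite("pics/w4c.png",cv2.resize(im[120:360,190:390],None,fx=2.5,fy=2.5))
E
```

```text
t: 8.2
tcp_pos: [0.4934, 0.2014, 0.1052]
ee_rot: [2.944, 1.097, 0.002]
force: [0.8, 0.1, -1.2]
opening: 0.405
finger_force: 60.9
[0.4934 0.2014 0.1052] [2.9438 1.0968 0.0019] [ 0.3877  0.2737 -0.4023  0.8935 -0.0001  2.816 ]
```

View pics/w4c.png

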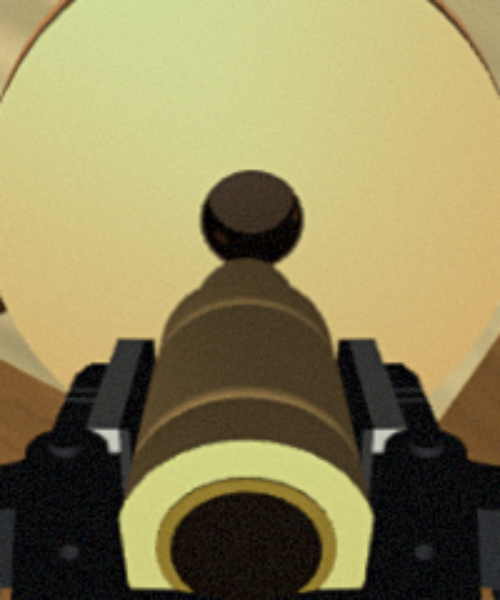

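The close crop shows the hole at crop (252,217), i.e. pixel (290.8,207). The tenon's front lower edge is at crop (248,258), i.e. pixel (289.2,223). The rim centre column is about 288.6.

```bash
python3 - <<'E'
from h import *
s=env.state();im=cv2.imread("pics/w4.png");R=Ro.from_rotvec(s["ee_rot"]).as_matrix();z=s["tcp_pos"][2]
L=lambda P:(R.T@(np.append(P[:2],z)-s["tcp_pos"]))*1e3
y,x=np.mgrid[185:219,262:320];g=im[185:219,262:320].max(2)
cs,_=cv2.findContours((g<110).astype(np.uint8),0,1);c=max(cs,key=cv2.contourArea)[:,0]+[262,185];c=c[c[:,1]<217]
e=np.array([L(ray("wrist",q,.057,s))[:2] for q in c],np.float32);(cc,r)=cv2.minEnclosingCircle(e);print("hole",cc,r,cv2.fitEllipse(e))
print("tenon front",L(ray("wrist",(289.2,223.2),z-.0387,s)))
for yy,zz in [(241,0),(286,0),(320,0)]: 
    print("row",yy,im[yy,230:345:3].max(1))
print("shoulder edges", L(ray("wrist",(256,254),z-.0107,s)),L(ray("wrist",(322,254),z-.0107,s)))
for q in [(238.2,322),(339.4,322),(288.6,296)]: print("top",L(ray("wrist",q,z+.0533,s)))
E
```

```text
hole (17.65920639038086, 1.6053107976913452) 12.454930305480957 ((17.596637725830078, 1.6812559366226196), (24.28073501586914, 24.60826301574707), 87.9588623046875)
tenon front [10.887   0.9033  0.0168]
row 241 [211 213 215 213 213 210 212 212 212 210 203  76  86  86  83 104 121 115
 108 106 106 104 115 106  87  76  67  71  85 220 211 212 209 215 212 217
 213 208 214]
row 286 [ 54  55  57  14  20   0  91  87  99 132  98  63  70  68  74  69  66  69
  69  70  67  71  70  74  72  69  71  70  69 118 108  77  78  58   6  13
  51  53  50]
row 320 [ 20  15   2  81 213 211 209 211 204 211 181 146 150 155  80  20  29  26
  20  25  24  14  22  22  21 125 157 154 123 213 212 203 209 207 208 214
  28  11  14]
shoulder edges [  3.2934 -16.4139  -0.0049] [ 3.2851 17.8042  0.0156]
top [  5.9608 -16.7397  -0.0012]
top [ 5.9292 17.51    0.0193]
top [16.6764  0.2931  0.025 ]
```

```bash
python3 -m creep '[0.235,0.012,0,0,0,0, 0.235,0.012,0,0,0,0, 0.235,0.012,0,0,0,0, 0.235,0.012,0.08,0,0,0, 0.235,0.012,0.08,0,0,0, 0.235,0.012,0.08,0,0,0]' && python3 -m creep '[0,0,0.02,0,0,0, 0,0,0.04,0,0,0, 0,0,0.05,0,0,0, 0,0,0.05,0,0,0]' && python3 -m creep '[0,0,0.02,0,0,0, 0,0,0.03,0,0,0, 0,0,0.03,0,0,0]'
```

```text
t: 8.85
tcp_pos: [0.5072, 0.213, 0.0973]
ee_rot: [2.944, 1.098, -0.002]
force: [-1.1, 0.0, -0.6]
opening: 0.407
finger_force: 60.9
t: 9.25
tcp_pos: [0.5079, 0.2133, 0.0936]
ee_rot: [2.943, 1.098, -0.0]
force: [0.2, -0.1, -1.6]
opening: 0.408
finger_force: 60.9
t: 9.55
tcp_pos: [0.508, 0.2133, 0.0912]
ee_rot: [2.943, 1.098, -0.0]
force: [0.4, -0.0, -1.6]
opening: 0.408
finger_force: 60.9
```

```bash
python3 -m creep '[0,0,0.02,0,0,0, 0,0,0.04,0,0,0, 0,0,0.05,0,0,0, 0,0,0.05,0,0,0]' && python3 -m creep '[0,0,0.01,0,0,0, 0,0,0.02,0,0,0, 0,0,0.03,0,0,0, 0,0,0.03,0,0,0]'
```

```text
t: 9.95
tcp_pos: [0.5079, 0.2133, 0.0871]
ee_rot: [2.943, 1.098, -0.0]
force: [1.3, -1.4, -2.4]
opening: 0.405
finger_force: 60.8
t: 10.35
tcp_pos: [0.508, 0.2133, 0.0848]
ee_rot: [2.943, 1.098, 0.0]
force: [0.5, -1.8, -0.7]
opening: 0.408
finger_force: 60.8
```

The tenon is 11 mm in with little side force. I push on through the nubs.

```bash
python3 -m creep '[0,0.005,0.02,0,0,0, 0,0.005,0.04,0,0,0, 0,0.005,0.06,0,0,0, 0,0.005,0.08,0,0,0, 0,0.005,0.08,0,0,0]' && python3 -m creep '[0,0,0.02,0,0,0, 0,0,0.04,0,0,0, 0,0,0.06,0,0,0, 0,0,0.06,0,0,0]' && python3 -m creep '[0,0,0.02,0,0,0, 0,0,0.04,0,0,0, 0,0,0.05,0,0,0, 0,0,0.05,0,0,0, 0,0,0.05,0,0,0]'
```

```text
t: 10.85
tcp_pos: [0.5083, 0.213, 0.0781]
ee_rot: [2.943, 1.098, 0.0]
force: [3.0, -0.6, -4.2]
opening: 0.406
finger_force: 60.6
t: 11.25
tcp_pos: [0.5081, 0.213, 0.0733]
ee_rot: [2.943, 1.098, -0.0]
force: [2.1, -1.7, -3.5]
opening: 0.409
finger_force: 60.8
t: 11.75
tcp_pos: [0.5082, 0.213, 0.0695]
ee_rot: [2.943, 1.098, -0.0]
force: [1.7, -2.5, 0.2]
opening: 0.409
finger_force: 60.8
```

```bash
python3 - <<'E'
from h import *
a=env.camera("scene")[:,:,::-1][120:230,270:400];b=env.camera("wrist")[:,:,::-1]
a=cv2.resize(a,(400,338),interpolation=cv2.INTER_CUBIC);b=cv2.resize(b[150:370,180:400],(338,338))
cv2.imwrite("pics/c5.png",np.hstack([a,b]));print(env.state()["force"],env.state()["tcp_pos"])
E
```

```text
[ 1.2419 -2.2973 -0.7932] [0.5081 0.213  0.0695]
```

View pics/c5.png

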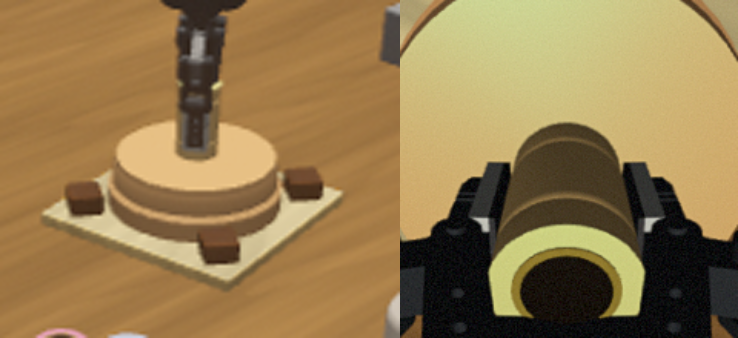

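The scene and wrist crops show the tenon fully inside the hole, with the body just above the disc. I push until the force rises.

```bash
python3 -m creep '[0,0.003,0.01,0,0,0, 0,0.003,0.02,0,0,0, 0,0.003,0.025,0,0,0, 0,0.003,0.025,0,0,0, 0,0.003,0.025,0,0,0]' && python3 -m creep '[0,0,0.01,0,0,0, 0,0,0.015,0,0,0, 0,0,0.015,0,0,0, 0,0,0.015,0,0,0]'
```

```text
t: 12.35
tcp_pos: [0.5083, 0.213, 0.0677]
ee_rot: [-2.943, -1.098, -0.0]
force: [0.6, -0.7, 2.3]
opening: 0.412
finger_force: 60.8
t: 12.75
tcp_pos: [0.5084, 0.213, 0.0677]
ee_rot: [-2.943, -1.098, -0.001]
force: [-3.3, -2.4, 12.7]
opening: 0.407
finger_force: 61.8
```

The stop is exactly at the predicted home height. I press a little more, then release and rise.

```bash
python3 -m creep '[0,0,0.01,0,0,0, 0,0,0.015,0,0,0, 0,0,0.015,0,0,0, 0,0,0.015,0,0,0]' && python3 -m creep '[0,0,-0.03,0,0,0, 0,0,-0.03,0,0,0]'
```

```text
t: 13.15
tcp_pos: [0.5084, 0.213, 0.0676]
ee_rot: [-2.943, -1.098, -0.002]
force: [-6.9, -4.1, 23.4]
opening: 0.408
finger_force: 62.8
t: 13.35
tcp_pos: [0.5083, 0.213, 0.0679]
ee_rot: [-2.943, -1.098, -0.0]
force: [-0.1, -0.3, 3.9]
opening: 0.41
finger_force: 60.8
```

```bash
python3 -m creep '[0,0,0,0,0,0, 0,0,0,0,0,0, 0,0,0,0,0,0, 0,0,0,0,0,0, 0,0,0,0,0,0, 0,0,0,0,0,0, 0,0,0,0,0,0, 0,0,0,0,0,0, 0,0,0,0,0,0, 0,0,0,0,0,0]' 1 && python3 -m creep '[0,0,-0.2,0,0,0, 0,0,-0.5,0,0,0, 0,0,-1,0,0,0, 0,0,-1,0,0,0, 0,0,-1,0,0,0]' && python3 -m creep '[-0.5,-0,-0.7,0,0,0, -0.9,0,-0.7,0,0,0, -0.9,0,-0.7,0,0,0, -0.9,0,-0.7,0,0,0, -0.9,0,-0.7,0,0,0]'
python3 - <<'E'
from h import *
s=env.state();b=env.camera("wrist")[:,:,::-1].copy();a=env.camera("scene")[:,:,::-1][100:270,150:400]
cv2.imwrite("pics/w6.png",b);a=cv2.resize(a,(430,292),interpolation=cv2.INTER_CUBIC);b=cv2.resize(b,(370,278));b=cv2.copyMakeBorder(b,0,14,0,0,0)
cv2.imwrite("pics/c6.png",np.hstack([a,b]));print(s["tcp_pos"],s["force"])
E
```

```text
t: 14.35
tcp_pos: [0.5083, 0.2129, 0.0677]
ee_rot: [-2.944, -1.098, 0.0]
force: [-0.4, -0.0, 0.4]
opening: 1.0
finger_force: 0.0
t: 14.85
tcp_pos: [0.5093, 0.2133, 0.1488]
ee_rot: [-2.943, -1.098, -0.004]
force: [0.0, 0.0, 0.1]
opening: 0.997
finger_force: 0.0
t: 15.35
tcp_pos: [0.4539, 0.1659, 0.2026]
ee_rot: [-2.943, -1.098, 0.002]
force: [0.1, 0.3, 0.1]
opening: 0.997
finger_force: 0.0
[0.4539 0.1659 0.2026] [0.1462 0.2752 0.1134]
```

View pics/c6.png

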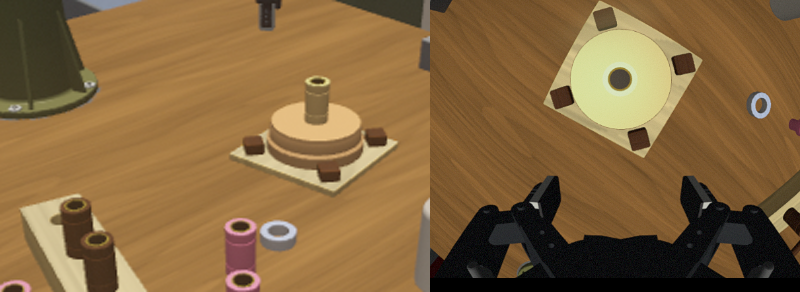

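The scene crop shows the maple stem upright on the disc at crop (317,100), its shoulder on the top face. Both walnuts still stand in the rack, and the gripper is clear.

```bash
python3 -c "
from station import env
print(env.finish_job())"
```

```text
the job is handed in; nothing more can be done
None
```

The maple stem is pressed home in the candlestick base (shoulder down, upright) and released, both walnut stems still stand in the rack, and the job was handed in at about 15 s with no verdict returned.

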